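Seat the battery cartridge and reset an e-bike controller

TASK

The e-bike drive controller on the bench has its battery cartridge only part-way in. Push the cartridge down until it is flush with the casing; then take the reset pin from its wooden stand and, with its tip, press the button at the bottom of the small round hole in the casing all the way in and hold it there for about a second. Put the pin back upright in its hole in the stand, collar resting on the wood, and leave the other things on the bench where they are.

Things in the scene. Friction and masses are not known exactly. Their poses are not given: they have to be found in the camera images.
- controller: Drive controller fixed to the bench: aluminium casing 120 (its x) x 180 (its y) x 48 mm high. Origin: centre of underside; z up. In its flat top: bay 44 x 64 mm centred at (0, -40) mm with the black cartridge; round hole 14 mm across at (-20, 45) with the reset button; empty oblong port 22 x 14 at (28, 45), not used. Three cable sockets stick 12 mm out of its +y end.
- bay_mouth (a point): Centre of the bay's mouth, in the plane of the casing's top (48 mm above the bench). Axes as the controller's.
- cartridge_top (a point): Centre of the flat top face of the battery cartridge, a black plastic block 40 (controller x) x 60 (controller y) mm, sliding straight down in the bay, 2 mm free all round. It stands 6 to 10 mm above the casing at the start and level with it when home.
- cartridge (a joint): How far the cartridge is pushed in, m: 0 = 10 mm proud of the casing, 0.010 = flush, against its stop. It slides with about 6 N of friction and stays where it is left.
- reset_mouth (a point): Centre of the mouth of the round reset hole (14 mm across), in the plane of the casing's top, 48 mm above the bench; z up. The flat black button, 12 mm across, fills the hole's bottom; its face lies 8 mm below the mouth.
- reset_button (a joint): How far the reset button is pressed, m: 0 = out, 0.004 = fully in. Spring: starts to move at 1.6 N, fully in at 4.8 N, returns by itself.
- pin: Reset pin, loose upright tool, about 70 g, 106 mm long. Origin: the very tip (lower end); z up along the tool. From the tip up: steel tip 6 mm diameter to 22 mm; shank 12 mm diameter to 40 mm; collar 34 mm diameter from 40 to 46 mm; black square handle 18 x 18 mm from 46 to 106 mm, its flat sides square to the pin's x and y.
- pin_collar (a point): Centre of the underside of the pin's collar, 40 mm above the tip on the axis; it rests on the stand's top.
- pin_grip (a point): Point on the handle's axis 85 mm above the tip, a good height to grip; axes as the pin's.
- stand: Wooden block fixed to the bench left or right of the controller, 60 (its x) x 120 (its y) x 50 mm high. Origin: centre of underside, z up. Round through hole 20 mm across at (0, -30) mm where the pin stands, collar on the wood, tip 10 mm above the bench; three fixed steel bits stand 12 mm above its top near the +y end.
- stand_hole (a point): Centre of the mouth of the stand's hole, on its top, 50 mm above the bench.
- tin: Bystander: loose green tin, 68 mm across, 75 mm high, on the side where the stand is not. Origin at its underside.
- wrench: Bystander: loose steel wrench 170 mm long, lying right of the controller.
- screwdriver: Bystander: loose screwdriver lying at the right.
- cassette: Bystander: loose dark steel sprocket cluster 116 mm across, 28 mm high, far left.
- pedal: Bystander: loose black pedal, 90 x 84 x 24 mm, at the left.
Mind the look-alikes: they are no part of the job. What is meant by the pin is not orange or red, and is the smaller of those in its own colour.

How it is judged:
On the way, in this order (a step that is already met when the one before it is completed fails the run):
1. the cartridge is pushed in flush with the casing (to within 1.5 mm) (value of joint cartridge above 0.0085 m), for 0.1 s.
2. then the reset button is pressed in (at least 3 of its 4 mm) with the pin and held for half a second (value of joint reset_button above 0.003 m and contact force between pin and controller above 0.5 N and horizontal distance between pin and reset_mouth below 0.008 m and z of pin in the frame of reset_mouth below -0.008 m), for 0.5 s.
At the end, for the whole second after the job is handed in: The cartridge is flush (within 1.5 mm), the reset button is out again (within 1 mm), and the pin stands upright (within 0.1 rad) and at rest in the stand's hole, its collar on the wood (within 3 mm in height, 7 mm of the hole's centre) (value of joint cartridge above 0.0085 m and value of joint reset_button below 0.001 m and horizontal distance between pin_collar and stand_hole below 0.007 m and z of pin_collar in the frame of stand_hole between -0.003 and 0.003 m and angle between pin's own z axis and vertical below 0.1 rad and linear speed of pin below 0.02 m/s); the robot touches nothing.
It fails at once if a bystander (tin, wrench, screwdriver, cassette or pedal) is shifted by more than 30 mm (distance of any of tin, wrench, screwdriver, cassette, pedal from where it was at the start of the episode above 0.03 m).
It also fails if it takes over 53 s, if anything falls off the work surface, if the arm or the gripper's body presses on something with over 40 N, if the wrist force passes 120 N, or if a joint passes its speed limit or range.

ROBOT

A 7-joint arm with a two-finger parallel gripper is mounted at the origin on the work surface. World frame = base frame: x ahead of the robot, y to its left, z up, the work surface at z = 0. Lengths are in m, angles in rad, forces in N, time in s.
With the tool pointing down it reaches from about 0.425 to 0.875 m from the base axis. Payload 4.7 kg.
Tool frame: the origin (TCP) lies midway between the tips of the shut fingers; the grasp point (between the pads) lies 19 mm behind it (robot.tcp_to_grasp is the distance from the TCP to the grasp point, in m); z points along the fingers, y is the line along which they close (so a half turn about z gives the same grasp; the last joint's range is limited). The gripper opens to 87 mm and grips with 3 to 60 N. Pads are 19 mm wide; open, the fingers measure 117 mm over their backs; the gripper's body (75 mm by 190 mm) begins 51 mm behind the grasp point.
Start: joints at [-1.233, 0.321, -0.07, 1.45, 0.023, 1.371, -0.057], TCP at [0.207, 0.616, 0.223] pointing down, gripper open.
Joint ranges: [-2.86, 2.86], [-0.3, 2.09], [-1.38, 1.24], [0.06, 2.45], [-1.56, 4.7], [0.09, 2.05], [-2.69, 2.69]. Speed limits (rad/s): [2.57, 2.57, 3.14, 3.14, 3.14, 3.14, 3.14].

INTERFACE

Orientations are given as a unit quaternion [x, y, z, w].
In Python, from plant import robot, optics, sign_off, finder gives the robot as it stands.
- The arm moves only by the shell command python3 -m inch 'ROWS' [FORCE]. ROWS is JSON, a list of rows, each a list of 3 entries, a list of its own where there are three numbers: the opening, from 0 (shut) to 1 (fully open), then the shift along the tool's x, y, z in units of 40 mm (1.0 is 40 mm), then the turn about the tool's z in units of 8 degrees (1.0 is 8 degrees). In form: [[fingers, [x, y, z], twist], ...]. A call has 1 to 8 rows; each row shifts and turns the commanded pose from where the row before left it, along the tool's axes as they then stand; what a row does not reach is not made up. A row lasts 1/10 s, in which the tool goes at most 50 mm and 8.59 degrees, less where a joint would pass 70% of its speed; a pose out of reach is approached as far as the arm can. A call is refused whole if a number of a shift passes 1 or a number of a turn 1, either way. A call with a gripper value outside its range is refused whole. The fingers move at their own pace and stop on an object; FORCE is the grip in N (left out, the last holds). Time passes only in rows, so rows that do not move let the fingers close. It gives the time, the measured TCP pose, the force, the opening and the grip force at its end, in the units of the state.
- robot.observe(): the state, without advancing time (a new reading comes with each control period).
- optics.read_camera(name): name is "scene" or "top" or "wrist"; returns a dict with "img" (480x640x3 uint8, blue, green, red), "vertical_fov" (degrees; the focal length in pixels is half the picture's height over the tangent of half this angle, whatever the lens; pixels are square), "cx", "cy" (the principal point, pixels), "camera_from_world" (4x4, takes a point from world to camera coordinates); the wrist camera has in their place "hand_eye" (4x4, takes a point from camera to tool coordinates, whose origin is the TCP and whose axes are the flange's). Camera axes: x right, y down, z forward; pixel columns grow to the right and rows downward; lengths in m; the calibration is good to about 2 mm. A picture is of the moment at which its call begins: read the wrist's pose just before it. There is no depth.
- sign_off(): hands the job in; it is judged then, once.
Trained networks look in the newest picture that a camera, given by its name, has taken for a name from the list of things; names that differ only in an ending like _2 or _b are one class to them, and where a whole thing is asked for, a point or a joint stands for the part that bears it (a point fixed in the world has none). Each returns a list of dicts, best first, with "confidence" (0 to 1); they miss things now and then, are a little off and sometimes report something else, mostly with a low value. They report only what shows in the picture. A call takes as long as a camera call. They do not tell look-alikes from the thing itself.
- finder.search_frame(camera, name): "extent" ([left, top, right, bottom] in pixels, round what is visible of it).
The state is a dict: "t": time; "joint_pos": joint angles; "joint_velocities": joint speeds; "joint_efforts": joint torques, N m; "position": TCP position; "tcp_rot": TCP orientation; "contact_force": force on the tool from outside, world axes, zero at the start; "ft_torque": the same for the moment, N m; "width": finger opening in m; "grasp_force": force on a finger pad.
Only numpy, scipy, OpenCV 4.12 (cv2) and the standard library are available. Lean on these libraries where they do the work, as an engineer would, in place of code of your own. Each camera call takes 0.05 s, during which the arm holds its last target. There are 200 camera calls.

## Working session

There is one attempt and no reset: what is moved stays moved. The work goes in short steps, Python scripts to look and compute and a shell command to move; the robot and the scene stay as the last step left them, time stands still between calls to the robot, and variables do not carry over. Pictures are saved under pics/ and viewed, at most 10 in all, crops included, and the job is handed in when it is done.

```bash
mkdir -p pics; ls
python3 - <<'E'
from plant import robot, optics, finder
import cv2,numpy as np
o=robot.observe();print(o['t'],o['position'],o['tcp_rot'],o['width'],o['contact_force'])
for c in ['scene','top']:
    r=optics.read_camera(c);cv2.imwrite(f'pics/{c}0.png',r['img'])
    print(c,r['vertical_fov'],r['cx'],r['cy'],np.round(r['camera_from_world'],3).tolist())
    for n in ['controller','cartridge_top','pin','stand','reset_mouth','stand_hole','tin']:
        print(n,[(np.round(d['extent']).tolist(),round(d['confidence'],2)) for d in finder.search_frame(c,n)[:4]])
E
```

```text
pics
0.0 [0.20668505 0.61568324 0.22145262] [ 1.61166151e-01  9.86926816e-01 -9.59936224e-04 -9.79324945e-05] 0.08713177671790097 [0.4812866  0.83071915 0.3076122 ]
scene 53.128690091468286 316.7525541190422 239.48355859422705 [[-0.901, 0.434, 0.021, 0.461], [0.255, 0.566, -0.784, -0.099], [-0.352, -0.7, -0.621, 1.345], [0.0, 0.0, 0.0, 1.0]]
controller [([233.0, 216.0, 298.0, 282.0], 0.71)]
cartridge_top []
pin [([392.0, 265.0, 407.0, 300.0], 0.69), ([424.0, 240.0, 448.0, 295.0], 0.62), ([360.0, 237.0, 373.0, 269.0], 0.57), ([461.0, 285.0, 487.0, 345.0], 0.57)]
stand [([371.0, 284.0, 432.0, 342.0], 0.74)]
reset_mouth [([236.0, 214.0, 300.0, 282.0], 0.88)]
stand_hole [([374.0, 284.0, 431.0, 344.0], 0.7)]
tin [([284.0, 161.0, 305.0, 195.0], 0.71)]
top 51.7934020209913 324.3460510405361 233.46647315000772 [[-0.001, -1.0, -0.003, 0.049], [-0.99, 0.001, -0.139, 0.524], [0.139, 0.003, -0.99, 1.194], [0.0, 0.0, 0.0, 1.0]]
controller [([318.0, 158.0, 401.0, 235.0], 0.8)]
cartridge_top [([362.0, 190.0, 385.0, 216.0], 0.88)]
pin [([238.0, 301.0, 257.0, 317.0], 0.87), ([176.0, 283.0, 200.0, 304.0], 0.82), ([237.0, 260.0, 255.0, 275.0], 0.71), ([297.0, 261.0, 310.0, 276.0], 0.53)]
stand [([213.0, 252.0, 262.0, 278.0], 0.57)]
reset_mouth [([318.0, 158.0, 402.0, 236.0], 0.72), ([360.0, 191.0, 385.0, 214.0], 0.42)]
stand_hole [([211.0, 253.0, 264.0, 278.0], 0.7)]
tin [([436.0, 248.0, 471.0, 280.0], 0.96), ([237.0, 257.0, 254.0, 271.0], 0.36)]
```

Run:
```python
import cv2
a=cv2.imread('pics/scene0.png')[140:380,200:520];cv2.imwrite('pics/s1.png',cv2.resize(a,(800,600),interpolation=2))
a=cv2.imread('pics/top0.png')[120:345,150:450];cv2.imwrite('pics/t1.png',cv2.resize(a,(800,600),interpolation=2))
```

```text
(no output)
```

View pics/s1.png

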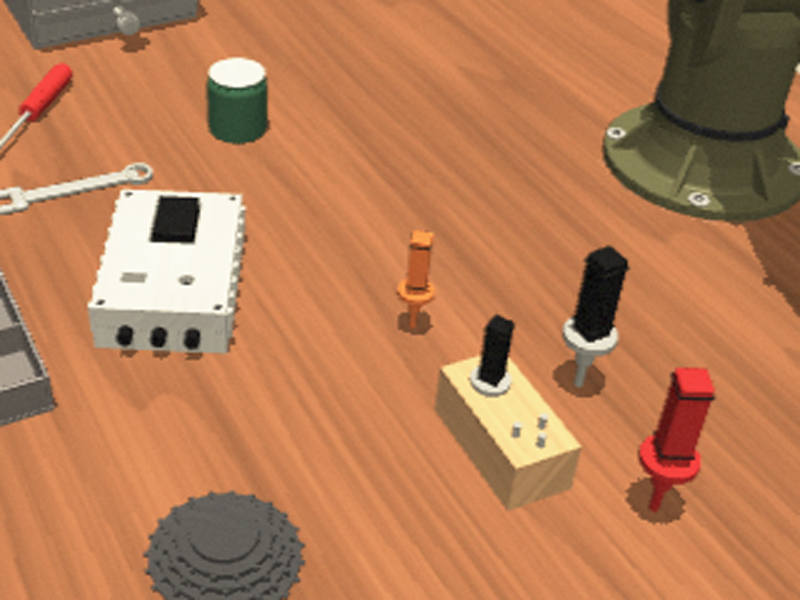

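View pics/t1.png

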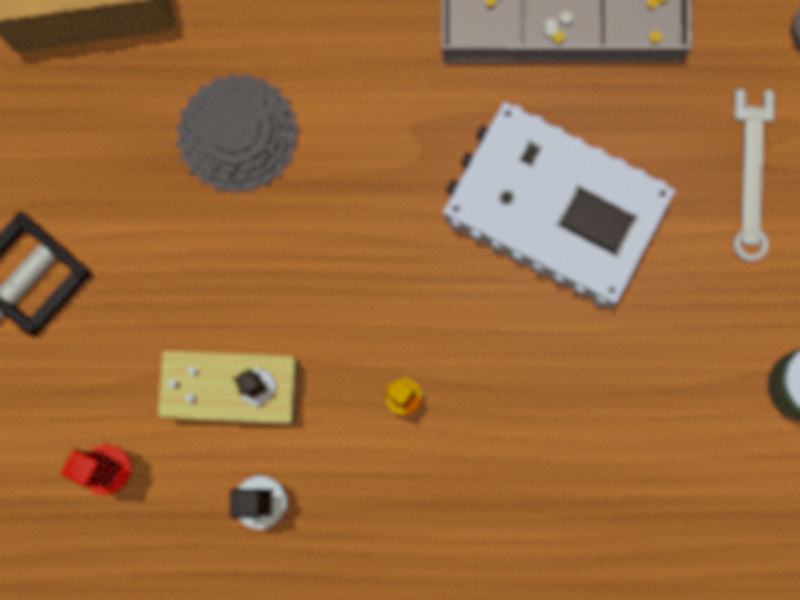

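The target pin is the small black one standing in the wooden stand, at crop (255,385) of the top picture. The cartridge is at crop (598,219), the round hole at (507,197), and the sockets (+y end) are on the left.

```bash
cat > h.py <<'E'
from plant import robot, optics, finder
import cv2,numpy as np
from scipy.spatial.transform import Rotation as R
def T_top(r): return np.linalg.inv(r['camera_from_world'])
def T_wrist(r,o):
    T=np.eye(4);T[:3,:3]=R.from_quat(o['tcp_rot']).as_matrix();T[:3,3]=o['position'];return T@r['hand_eye']
def back(r,T,uv,z):
    f=240/np.tan(np.radians(r['vertical_fov'])/2)
    uv=np.atleast_2d(uv).astype(float)
    d=np.c_[(uv[:,0]-r['cx'])/f,(uv[:,1]-r['cy'])/f,np.ones(len(uv))]@T[:3,:3].T
    s=(z-T[2,3])/d[:,2];return (T[:3,3]+d*s[:,None])
def go(xyz,closing=None,o=None):
    """rows units to reach TCP xyz with tool y along angle 'closing' (rad, mod pi)"""
    o=o or robot.observe();M=R.from_quat(o['tcp_rot']).as_matrix()
    d=M.T@(np.array(xyz)-o['position'])/0.04
    tw=0
    if closing is not None:
        a=np.arctan2(M[1,1],M[0,1]);e=(closing-a+np.pi/2)%np.pi-np.pi/2
        tw=-np.degrees(e)/8
    print('units',np.round(d,2),'twist total',round(tw,2),'tcp',np.round(o['position'],4),'tilt',np.round(M[:,2],3),'ty',np.round(M[:,1],3),'j7',round(o['joint_pos'][6],2),'t',o['t'])
E
python3 - <<'E'
from h import *
r=optics.read_camera('top');T=T_top(r)
p=lambda *a:np.array(a)/2.6667+[150,120]
C=back(r,T,p((505,103),(674,190),(615,305),(445,213)),.048);print('corners',np.round(C,3).tolist(),'c',C.mean(0))
print([np.linalg.norm(C[i]-C[i-1]) for i in range(4)])
print('cart',back(r,T,p(598,219),.055),'hole',back(r,T,p(507,197),.048))
print('collar',back(r,T,p(256,387),.056),'handletop',back(r,T,p(249,383),.116))
yd=(C[0]+C[3]-C[1]-C[2])[:2];print('yaw y-axis',np.degrees(np.arctan2(yd[1],yd[0])))
S=back(r,T,p((162,352),(295,357),(293,423),(159,416)),.05);print('stand',np.round(S,3).tolist())
b=C.mean(0);go([b[0],b[1],.25])
E
```

```text
corners [[0.713, 0.01, 0.048], [0.629, -0.148, 0.048], [0.521, -0.091, 0.048], [0.607, 0.067, 0.048]] c [ 0.61758499 -0.04033303  0.048     ]
[np.float64(0.12004867908265111), np.float64(0.17879178354136913), np.float64(0.12261335785659362), np.float64(0.17968742089719755)]
cart [[ 0.60009093 -0.07536959  0.055     ]] hole [[0.62260424 0.00871265 0.048     ]]
collar [[0.44434776 0.23850219 0.056     ]] handletop [[0.44327135 0.23494443 0.116     ]]
yaw y-axis 61.48291750706937
stand [[0.477, 0.327, 0.05], [0.472, 0.204, 0.05], [0.412, 0.205, 0.05], [0.418, 0.328, 0.05]]
units [-14.96 -12.29  -0.69] twist total 0 tcp [0.2068 0.6162 0.2226] tilt [ 0.  0. -1.] ty [0.318 0.948 0.   ] j7 -0.06 t 0.85
```

```bash
python3 -m inch '[[0,[-0.74,-0.66,0],0],[0,[-0.74,-0.66,0],0],[0,[-0.74,-0.66,0],0],[0,[-0.74,-0.66,0],0],[0,[-0.74,-0.66,0],0],[0,[-0.74,-0.66,0],0],[0,[-0.74,-0.66,0],0],[0,[-0.74,-0.66,0],0]]' 20
python3 -m inch '[[0,[-0.74,-0.66,0],0],[0,[-0.74,-0.66,0],0],[0,[-0.74,-0.66,0],0],[0,[-0.74,-0.66,0],0],[0,[-0.74,-0.66,0],0],[0,[-0.74,-0.66,0],0],[0,[-0.74,-0.66,0],0],[0,[-0.74,-0.66,0],0]]'
python3 - <<'E'
from h import *
go([.599,-.0755,.10])
E
```

```text
t: 1.65
position: [0.3648, 0.3392, 0.2229]
tcp_rot: [0.161, 0.987, 0.0, 0.0]
contact_force: [0.6, 0.8, -0.0]
width: 0.0308
grasp_force: 0.0
t: 2.45
position: [0.5221, 0.0637, 0.2229]
tcp_rot: [0.161, 0.987, 0.0, 0.0]
contact_force: [0.9, 0.5, -0.6]
width: 0.0006
grasp_force: 0.0
units [-2.93 -2.69  3.07] twist total 0 tcp [0.5221 0.0637 0.2229] tilt [ 0.001  0.001 -1.   ] ty [0.318 0.948 0.001] j7 1.1 t 2.45
```

```bash
python3 -m inch '[[0,[-0.75,-0.68,0],0],[0,[-0.75,-0.68,0],0],[0,[-0.75,-0.68,0],0],[0,[-0.7,-0.66,0],0],[0,[0,0,0],0],[0,[0,0,0],0]]'
python3 - <<'E'
from h import *
o=robot.observe();r=optics.read_camera('wrist');cv2.imwrite('pics/w1.png',r['img']);T=T_wrist(r,o)
for n in ['cartridge_top','controller']:
    for d in finder.search_frame('wrist',n)[:2]:
        e=d['extent'];print(n,np.round(e),d['confidence'],back(r,T,[(e[0]+e[2])/2,(e[1]+e[3])/2],.055))
go([.599,-.0755,.07])
E
```

```text
t: 3.05
position: [0.5989, -0.0758, 0.2223]
tcp_rot: [0.162, 0.987, -0.0, -0.0]
contact_force: [0.4, 0.0, 0.4]
width: 0.0007
grasp_force: 0.0
cartridge_top [284. 200. 355. 247.] 0.87 [[ 0.59793927 -0.07495879  0.055     ]]
controller [266. 151. 463. 279.] 0.81 [[ 0.60351986 -0.03094078  0.055     ]]
units [-0.03 -0.06  3.81] twist total 0 tcp [ 0.5988 -0.073   0.2225] tilt [-0.     0.001 -1.   ] ty [0.316 0.949 0.001] j7 1.44 t 3.2
```

View pics/w1.png

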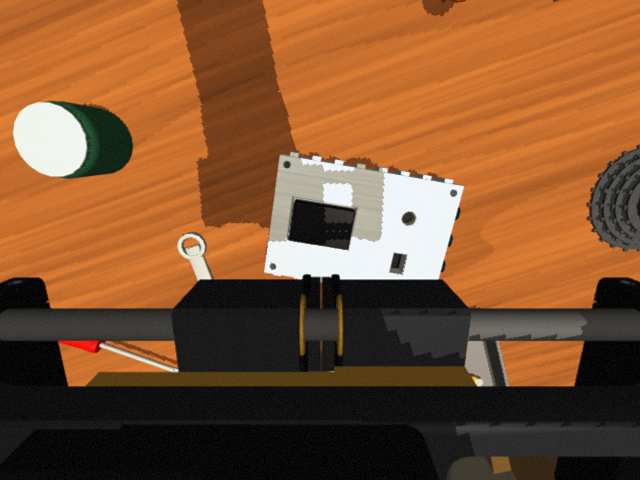

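The wrist picture shows the cartridge at (321,223) and the round hole at (408,218). Both agree with the top-camera estimates, so I'll descend and press.

```bash
python3 - <<'E'
from h import *
o=robot.observe();r=optics.read_camera('wrist');T=T_wrist(r,o);print('hole',back(r,T,[408,218],.048))
E
python3 -m inch '[[0,[0,0,0.9],0],[0,[0,0,0.9],0],[0,[0,0,0.9],0],[0,[0,0,0.9],0],[0,[0,0,0.3],0],[0,[0,0,0.1],0],[0,[0,0,0.1],0]]'
python3 -m inch '[[0,[0,0,0.05],0],[0,[0,0,0.05],0],[0,[0,0,0.05],0],[0,[0,0,0.05],0],[0,[0,0,0.05],0]]'
```

```text
hole [[0.62183251 0.01293279 0.048     ]]
t: 3.95
position: [0.6002, -0.0745, 0.06]
tcp_rot: [0.161, 0.987, 0.0, 0.001]
contact_force: [-0.7, 0.5, 0.4]
width: 0.0005
grasp_force: 0.0
t: 4.45
position: [0.6003, -0.0748, 0.0499]
tcp_rot: [0.161, 0.987, 0.0, 0.001]
contact_force: [0.7, -0.4, 5.7]
width: 0.0004
grasp_force: 2.5
```

```bash
python3 -m inch '[[0,[0,0,0.03],0],[0,[0,0,0.03],0],[0,[0,0,0.03],0],[0,[0,0,0.03],0],[0,[0,0,0.02],0],[0,[0,0,0],0]]'
```

```text
t: 5.05
position: [0.6004, -0.0748, 0.0482]
tcp_rot: [0.161, 0.987, 0.001, 0.001]
contact_force: [-9.5, 2.8, 31.1]
width: -0.0001
grasp_force: 15.4
```

```bash
python3 -m inch '[[0,[0,0,-0.3],0],[0,[0,0,-0.9],0],[0,[0,0,-0.95],0],[0,[0.2,0.2,-0.95],0],[0.3,[0.4,0.4,-0.95],0],[0.5,[0.6,0.6,-0.4],0],[0.5,[0.7,0.7,0],0],[0.5,[0.7,0.7,0],0]]'
python3 -m inch '[[0.5,[0.7,0.7,0],0],[0.5,[0.7,0.7,0],0],[0.5,[0.7,0.7,0],0],[0.5,[0.7,0.7,0],0],[0.5,[0.7,0.7,0],0],[0.5,[0,0,0],0],[0.5,[0,0,0],0]]'
python3 - <<'E'
from h import *
o=robot.observe();r=optics.read_camera('wrist');T=T_wrist(r,o);cv2.imwrite('pics/w2.png',r['img'])
for d in finder.search_frame('wrist','pin')[:4]:
    e=d['extent'];print(np.round(e),d['confidence'],back(r,T,[(e[0]+e[2])/2,(e[1]+e[3])/2],.116))
go([.444,.236,.2])
E
```

```text
t: 5.85
position: [0.5329, 0.0577, 0.2214]
tcp_rot: [0.162, 0.987, 0.0, 0.001]
contact_force: [0.4, 1.1, -1.2]
width: 0.0246
grasp_force: 0.0
t: 6.55
position: [0.4447, 0.2344, 0.2205]
tcp_rot: [0.16, 0.987, -0.001, -0.0]
contact_force: [-0.1, -0.6, -0.2]
width: 0.0434
grasp_force: 0.0
[246.  83. 308. 146.] 0.9 [[0.34353585 0.23559682 0.116     ]]
[418.  58. 507. 129.] 0.8 [[0.37228739 0.3676027  0.116     ]]
[308. 209. 345. 254.] 0.78 [[0.43900017 0.24229786 0.116     ]]
units [0.07 0.06 0.52] twist total 0 tcp [0.4459 0.2327 0.2207] tilt [ 0.    -0.001 -1.   ] ty [ 0.32   0.947 -0.001] j7 0.71 t 6.65
```

View pics/w2.png

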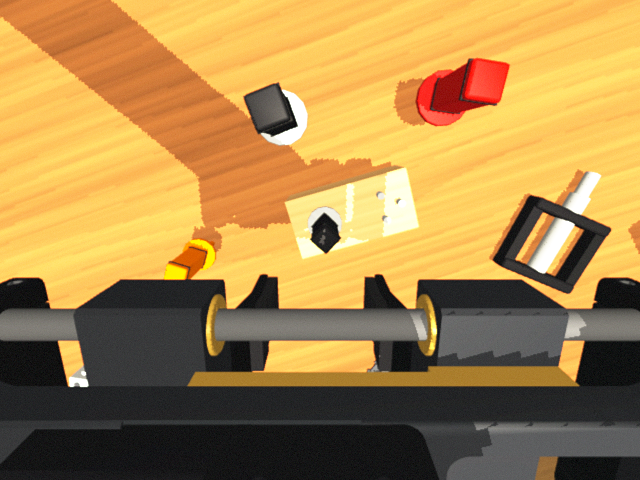

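The black handle top is at about (325,233), turned roughly 45° in the image, with the collar centred near (322,225). I'll zoom in to get its yaw.

Run:
```python
import cv2,numpy as np
a=cv2.imread('pics/w2.png')[195:265,285:365];a=np.clip((a/255.)**0.45*255,0,255).astype('uint8');cv2.imwrite('pics/w2c.png',cv2.resize(a,(800,600)[:1]+(700,) if 0 else (640,560),interpolation=2))
```

```text
(no output)
```

View pics/w2c.png

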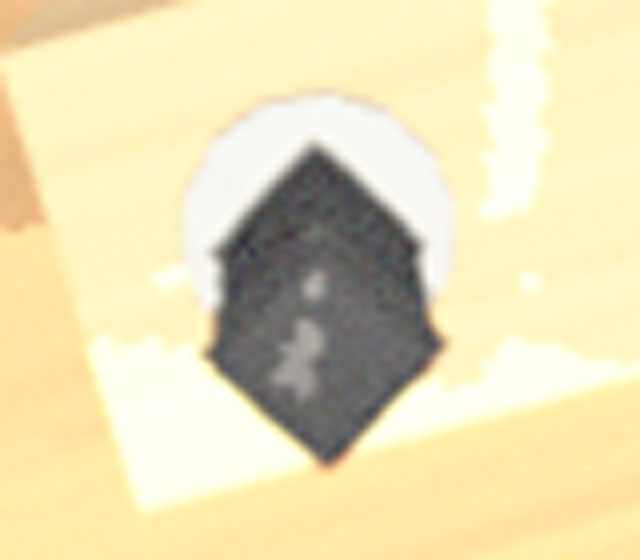

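Run:
```python
from h import *
o=robot.observe();r=optics.read_camera('wrist');T=T_wrist(r,o)
p=lambda *a:np.array(a)/8+[285,195]
C=back(r,T,p((207,355),(328,465),(443,345),(325,350),(322,228)),.116);print(np.round(C,4))
for a,b in((0,1),(1,2)):
    d=C[b]-C[a];print(np.linalg.norm(d),np.degrees(np.arctan2(d[1],d[0])))
print('collar',back(r,T,p(319,226),.056),'stand corners',back(r,T,p((2,62),(148,510)),.05))
print(o['position'])
```

```text
[[0.4422 0.2269 0.116 ]
 [0.457  0.2348 0.116 ]
 [0.4488 0.2498 0.116 ]
 [0.4455 0.2383 0.116 ]
 [0.4335 0.242  0.116 ]]
0.016849696645279046 27.884410815469977
0.017093573579762485 118.97489302177841
collar [[0.4457204  0.23834807 0.056     ]] stand corners [[0.41522089 0.20784876 0.05      ]
 [0.47508143 0.20562653 0.05      ]]
[0.44585739 0.23266385 0.22071872]
```

```bash
python3 -m inch '[[0.5,[0,0,0],-0.98],[0.5,[0,0,0],-0.98],[0.5,[0,0,0],-0.98],[0.5,[0,0,0],-0.98],[0.5,[0,0,0],-0.98],[0.5,[0,0,0],-0.98],[0.5,[0,0,0],0],[0.5,[0,0,0],0]]'
python3 - <<'E'
from h import *
go([.4455,.2382,.077],np.radians(118.4))
E
```

```text
t: 7.5
position: [0.4457, 0.2332, 0.2209]
tcp_rot: [-0.244, 0.97, -0.0, -0.0]
contact_force: [-0.3, 0.5, -0.4]
width: 0.0435
grasp_force: 0.0
units [-0.05  0.11  3.6 ] twist total -0.03 tcp [0.4457 0.2332 0.2209] tilt [ 0. -0. -1.] ty [-0.472  0.881 -0.   ] j7 1.53 t 7.5
```

```bash
python3 -m inch '[[0.5,[-0.05,0.11,0],0],[0.5,[0,0,0.8],0],[0.5,[0,0,0.8],0],[0.5,[0,0,0.8],0],[0.5,[0,0,0.8],0],[0.5,[0,0,0.4],0],[0.5,[0,0,0],0]]'
python3 -m inch '[[0,[0,0,0],0],[0,[0,0,0],0],[0,[0,0,0],0],[0,[0,0,0],0],[0,[0,0,0],0]]' 30
```

```text
t: 8.2
position: [0.443, 0.238, 0.0744]
tcp_rot: [-0.245, 0.969, -0.001, -0.002]
contact_force: [-0.8, -0.2, 0.0]
width: 0.0434
grasp_force: 0.0
t: 8.7
position: [0.4455, 0.2392, 0.0778]
tcp_rot: [-0.246, 0.969, 0.0, 0.001]
contact_force: [-0.5, -0.2, 2.3]
width: 0.0182
grasp_force: 30.0
```

```bash
cat >> h.py <<'E'
def avg(n=8):
    P=[]
    for _ in range(n):
        o=robot.observe();P.append(np.r_[o['position'],R.from_quat(o['tcp_rot']).as_matrix()[:,1],o['contact_force']]);optics.read_camera('wrist')
    m=np.mean(P,0);print('avg',np.round(m,4),'sd',np.round(np.std(P,0)[:3],4),o['t']);return m
E
python3 -c "
from h import *
avg()"
python3 -m inch '[[0,[0,0,-0.5],0],[0,[0,0,-0.9],0],[0,[0,0,-0.9],0],[0,[0,0,-0.4],0],[0,[0,0,0],0],[0,[0,0,0],0]]'
python3 - <<'E'
from h import *
avg()
go([.622,.009,.185])
E
```

```text
avg [ 4.4540e-01  2.3920e-01  7.7800e-02 -4.7690e-01  8.7900e-01  2.0000e-04
 -4.8930e-01 -5.7120e-01  4.7597e+00] sd [0. 0. 0.] 9.05
t: 9.7
position: [0.4443, 0.2387, 0.184]
tcp_rot: [-0.246, 0.969, -0.0, -0.001]
contact_force: [0.0, -1.0, -1.2]
width: 0.0178
grasp_force: 30.0
avg [ 4.442e-01  2.385e-01  1.835e-01 -4.770e-01  8.789e-01 -3.000e-04
 -1.023e-01 -1.159e-01 -7.600e-01] sd [0.0002 0.0001 0.0004] 10.05
units [-1.16 -7.16 -0.02] twist total 0 tcp [0.4447 0.2388 0.1844] tilt [-0.001 -0.001 -1.   ] ty [-0.477  0.879 -0.   ] j7 1.53 t 10.1
```

```bash
python3 -m inch '[[0,[-0.08,-0.4,0],0],[0,[-0.12,-0.75,0],0],[0,[-0.12,-0.75,0],0],[0,[-0.12,-0.75,0],0],[0,[-0.12,-0.75,0],0],[0,[-0.12,-0.75,0],0],[0,[-0.12,-0.75,0],0],[0,[-0.12,-0.75,0],0]]'
python3 -m inch '[[0,[-0.12,-0.75,0],0],[0,[-0.12,-0.5,0],0],[0,[-0.12,-0.26,0],0],[0,[0,0,0],0],[0,[0,0,0],0],[0,[0,0,0],0]]'
python3 - <<'E'
from h import *
avg(6)
o=robot.observe();r=optics.read_camera('wrist');T=T_wrist(r,o);cv2.imwrite('pics/w3.png',r['img']);
s=optics.read_camera('scene');cv2.imwrite('pics/s3.png',s['img'])
t=optics.read_camera('top');cv2.imwrite('pics/t3.png',t['img'])
a=cv2.resize(s['img'][180:300,200:330],(560,517),interpolation=2)
cv2.imwrite('pics/s3c.png',a)
go([.622,.009,.125])
E
```

```text
t: 10.9
position: [0.5857, 0.0569, 0.1848]
tcp_rot: [-0.246, 0.969, 0.0, -0.0]
contact_force: [0.1, 0.0, -0.5]
width: 0.0176
grasp_force: 30.0
t: 11.5
position: [0.6259, 0.0134, 0.1849]
tcp_rot: [-0.247, 0.969, 0.001, -0.0]
contact_force: [0.2, 0.2, -0.1]
width: 0.0182
grasp_force: 30.0
avg [ 6.261e-01  1.290e-02  1.851e-01 -4.784e-01  8.781e-01  7.000e-04
 -1.637e-01  3.171e-01 -3.946e-01] sd [0.0001 0.0004 0.0001] 11.75
units [ 0.13 -0.01  1.5 ] twist total 0 tcp [0.6265 0.0117 0.1851] tilt [ 0.  0. -1.] ty [-0.477  0.879  0.   ] j7 2.13 t 11.95
```

View pics/w3.png

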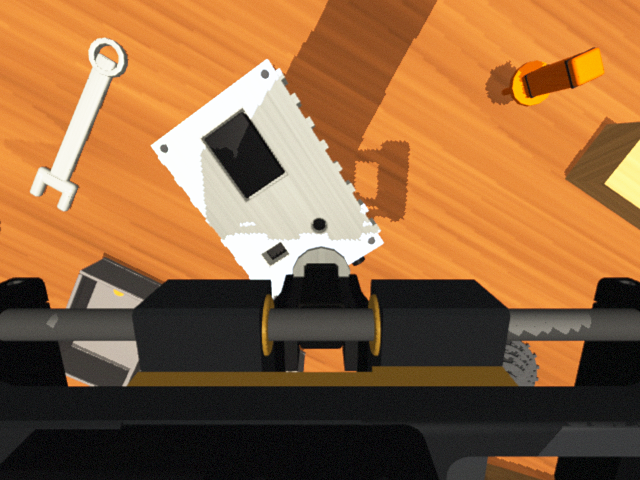

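The hole is at (319,225), the collar rim shows around (321,250), and the cartridge looks flush. Next I'll measure the hole and collar in the tool frame, where pose noise drops out.

Run:
```python
from h import *
r=optics.read_camera('wrist');im=r['img'];H=r['hand_eye'];f=240/np.tan(np.radians(r['vertical_fov'])/2)
g=cv2.cvtColor(im,6);m=(g[210:240,305:335]<70).astype('uint8');n,l,st,c=cv2.connectedComponentsWithStats(m)
print([(st[i].tolist(),(c[i]+[305,210]).round(1).tolist()) for i in range(1,n) if st[i][4]>20])
Rt=np.linalg.inv(H)
def px(P):
    q=(np.c_[P,np.ones(len(P))]@Rt.T)[:,:3];return q[:,:2]/q[:,2:]*f+[r['cx'],r['cy']]
print('hole tool',back(r,H,[319,225],.137))
th=np.linspace(0,2*np.pi,200);a=im.copy()
for x,col in((0,(0,0,255)),):
    cv2.polylines(a,[np.round(px(np.c_[x+.017*np.cos(th),.017*np.sin(th),0*th+.0218])*16).astype(int)],True,col,1,shift=4)
q=np.array([[.007*np.cos(t),.007*np.sin(t),.137] for t in th]);q[:,:2]+=back(r,H,[319,225],.137)[0,:2]
cv2.polylines(a,[np.round(px(q)*16).astype(int)],True,(255,0,0),1,shift=4)
cv2.imwrite('pics/w4.png',cv2.resize(a[205:305,260:380],(720,600),interpolation=0))
```

```text
[([8, 9, 13, 12, 115], [319.2, 224.1])]
hole tool [[0.00503591 0.00015375 0.137     ]]
```

View pics/w4.png

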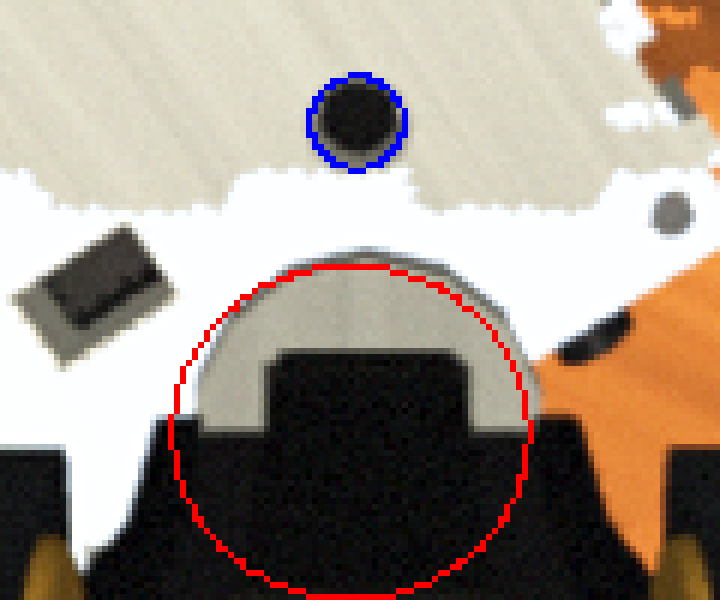

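```bash
python3 -m inch '[[0,[0.12,-0.04,0],0],[0,[0,0,0.4],0],[0,[0,0,0.5],0],[0,[0,0,0.4],0],[0,[0,0,0.2],0],[0,[0,0,0.1],0],[0,[0,0,0],0],[0,[0,0,0],0]]'
python3 - <<'E'
from h import *
avg(4)
s=optics.read_camera('scene')['img'][190:290,220:320];w=optics.read_camera('wrist')['img'][190:310,250:390]
cv2.imwrite('pics/c5.png',np.hstack([cv2.resize(s,(380,380),interpolation=2),cv2.resize(w,(420,380),interpolation=2)]))
E
```

```text
t: 12.8
position: [0.6236, 0.0079, 0.1216]
tcp_rot: [-0.246, 0.969, -0.0, 0.001]
contact_force: [0.8, -0.3, -0.8]
width: 0.0175
grasp_force: 30.0
avg [ 6.237e-01  7.900e-03  1.218e-01 -4.770e-01  8.789e-01 -5.000e-04
  2.169e-01 -5.173e-01 -3.280e-01] sd [0.0001 0.     0.0001] 12.95
```

View pics/c5.png

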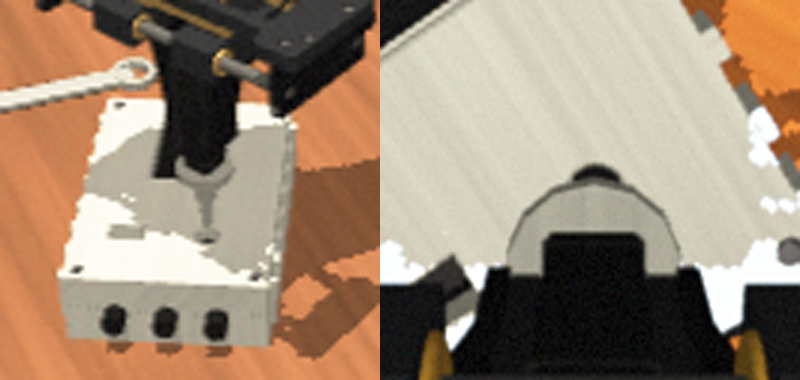

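The pin tip sits right over the hole in the scene view, and the hole and collar line up in the wrist view. I'll continue down in small steps.

```bash
python3 -m inch '[[0,[0,0,0.1],0],[0,[0,0,0.1],0],[0,[0,0,0.06],0],[0,[0,0,0.04],0],[0,[0,0,0],0]]'
python3 -m inch '[[0,[0,0,0.05],0],[0,[0,0,0.03],0],[0,[0,0,0.02],0],[0,[0,0,0],0]]'
```

```text
t: 13.6
position: [0.6228, 0.0079, 0.1085]
tcp_rot: [-0.246, 0.969, 0.0, -0.0]
contact_force: [0.2, -0.0, -0.4]
width: 0.0176
grasp_force: 30.0
t: 14.0
position: [0.6234, 0.0079, 0.1054]
tcp_rot: [-0.246, 0.969, -0.0, 0.0]
contact_force: [-0.6, 0.4, 2.9]
width: 0.0174
grasp_force: 30.0
```

```bash
python3 -m inch '[[0,[0,0,0.03],0],[0,[0,0,0.03],0],[0,[0,0,0.02],0],[0,[0,0,0],0],[0,[0,0,0],0]]'
```

```text
t: 14.5
position: [0.6236, 0.0079, 0.1034]
tcp_rot: [-0.246, 0.969, 0.0, 0.001]
contact_force: [-2.6, 0.3, 10.1]
width: 0.0179
grasp_force: 30.0
```

```bash
python3 -m inch '[[0,[0,0,0.02],0],[0,[0,0,0],0],[0,[0,0,0],0],[0,[0,0,0],0],[0,[0,0,0],0],[0,[0,0,0],0],[0,[0,0,0],0],[0,[0,0,0],0]]'
python3 -m inch '[[0,[0,0,0],0],[0,[0,0,0],0],[0,[0,0,0],0],[0,[0,0,0],0],[0,[0,0,0],0]]'
python3 -m inch '[[0,[0,0,-0.2],0],[0,[0,0,-0.5],0],[0,[0,0,-0.8],0],[0,[0,0,-0.5],0],[0,[0,0,0],0],[0,[0,0,0],0]]'
python3 - <<'E'
from h import *
m=avg(6);go([.4455,.2387,.184])
M=R.from_quat(robot.observe()['tcp_rot']).as_matrix();print(M.T@(np.array([.4448,.2388,.184])-m[:3])/.04)
E
```

```text
t: 15.3
position: [0.6237, 0.008, 0.1033]
tcp_rot: [-0.246, 0.969, 0.0, 0.001]
contact_force: [-3.4, 0.4, 12.4]
width: 0.018
grasp_force: 30.0
t: 15.8
position: [0.6237, 0.0079, 0.1033]
tcp_rot: [-0.246, 0.969, 0.0, 0.001]
contact_force: [-3.5, 0.0, 12.8]
width: 0.0177
grasp_force: 30.0
t: 16.4
position: [0.6228, 0.0081, 0.1803]
tcp_rot: [-0.246, 0.969, 0.0, -0.0]
contact_force: [-0.6, 0.2, -1.5]
width: 0.0176
grasp_force: 30.0
avg [ 0.6222  0.0081  0.1794 -0.477   0.8789  0.0009  0.0156  0.0529 -0.7954] sd [0.0003 0.     0.0004] 16.65
units [ 1.14  7.18 -0.1 ] twist total 0 tcp [0.6225 0.0079 0.1798] tilt [-0.002 -0.    -1.   ] ty [-0.477  0.879  0.001] j7 2.13 t 16.7
[ 1.14811662  7.18581012 -0.10799721]
```

```bash
python3 -m inch '[[0,[0.08,0.4,0],0],[0,[0.12,0.75,0],0],[0,[0.12,0.75,0],0],[0,[0.12,0.75,0],0],[0,[0.12,0.75,0],0],[0,[0.12,0.75,0],0],[0,[0.12,0.75,0],0],[0,[0.12,0.75,0],0]]'
python3 -m inch '[[0,[0.12,0.75,0],0],[0,[0.12,0.5,0],0],[0,[0.08,0.3,0],0],[0,[0,0,0],0],[0,[0,0,0],0],[0,[0,0,0],0]]'
python3 - <<'E'
from h import *
m=avg(6);M=R.from_quat(robot.observe()['tcp_rot']).as_matrix();print(M.T@(np.array([.4452,.2387,.0778])-m[:3])/.04)
w=optics.read_camera('wrist')['img'];s=optics.read_camera('scene')['img'][220:350,340:490]
cv2.imwrite('pics/c6.png',np.hstack([cv2.resize(w[150:330,200:440],(440,330),interpolation=2),cv2.resize(s,(360,330),interpolation=2)]))
E
```

```text
t: 17.5
position: [0.481, 0.1907, 0.1809]
tcp_rot: [-0.247, 0.969, 0.0, -0.0]
contact_force: [0.8, 0.3, -1.1]
width: 0.0177
grasp_force: 30.0
t: 18.1
position: [0.443, 0.2362, 0.181]
tcp_rot: [-0.245, 0.97, -0.0, 0.0]
contact_force: [0.3, -0.8, -0.8]
width: 0.018
grasp_force: 30.0
avg [ 4.428e-01  2.365e-01  1.810e-01 -4.753e-01  8.798e-01 -3.000e-04
 -3.000e-02 -3.056e-01 -3.053e-01] sd [0.0002 0.0003 0.    ] 18.35
[-0.07992758  0.02085667  2.57877098]
```

View pics/c6.png

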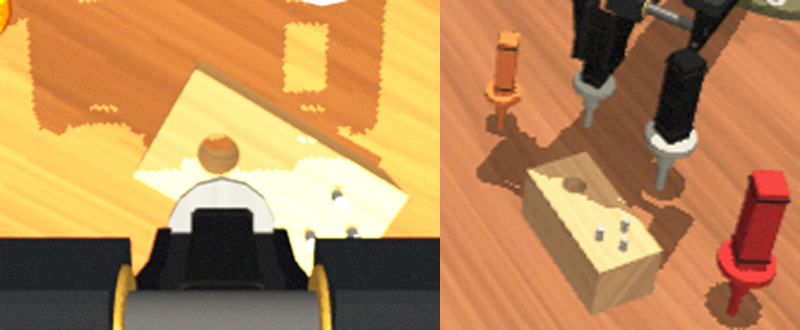

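The stand's hole is at about pixel (319,233.5), just ahead of the collar. I'll compute the offset in the tool frame.

Run:
```python
from h import *
r=optics.read_camera('wrist')
print(back(r,r['hand_eye'],np.array([[218.5,153],[198,153],[239,153]])/1.8333+[200,150],.131),robot.observe()['position'])
```

```text
[[-0.0012487   0.00033193  0.131     ]
 [-0.00124741 -0.00951516  0.131     ]
 [-0.00124999  0.01017953  0.131     ]] [0.44219772 0.23730833 0.1809463 ]
```

```bash
python3 -m inch '[[0,[-0.055,-0.015,0],0],[0,[0,0,0.5],0],[0,[0,0,0.6],0],[0,[0,0,0.5],0],[0,[0,0,0.4],0],[0,[0,0,0.3],0],[0,[0,0,0.2],0],[0,[0,0,0],0]]'
python3 -m inch '[[0,[0,0,0.03],0],[0,[0,0,0.03],0],[0,[0,0,0],0]]'
```

```text
t: 19.35
position: [0.4439, 0.2376, 0.0801]
tcp_rot: [-0.246, 0.969, -0.0, -0.001]
contact_force: [0.1, 0.2, -0.2]
width: 0.0176
grasp_force: 30.0
t: 19.65
position: [0.4447, 0.2382, 0.0791]
tcp_rot: [-0.246, 0.969, 0.0, 0.0]
contact_force: [0.3, -0.8, -0.9]
width: 0.0182
grasp_force: 30.0
```

```bash
python3 -m inch '[[0,[0,0,0.02],0],[0,[0,0,0.02],0],[0,[0,0,0],0]]'
python3 -m inch '[[0.15,[0,0,0],0],[0.25,[0,0,0],0],[0.35,[0,0,0],0],[0.45,[0,0,0],0],[0.5,[0,0,0],0],[0.5,[0,0,0],0],[0.5,[0,0,0],0]]'
python3 -m inch '[[0.5,[0,0,-0.3],0],[0.5,[0,0,-0.7],0],[0.5,[0,0,-0.9],0],[0.5,[0,0,-0.9],0],[0.5,[0,0,-0.7],0],[0.5,[0,0,0],0],[0.5,[0,0,0],0]]'
python3 - <<'E'
from h import *
avg(2)
w=optics.read_camera('wrist')['img'];s=optics.read_camera('scene')['img'];t=optics.read_camera('top')['img'][120:345,150:450]
cv2.imwrite('pics/c7.png',np.vstack([np.hstack([cv2.resize(w[150:330,200:440],(400,300),interpolation=2),cv2.resize(s[220:350,340:490],(400,300),interpolation=2)]),np.hstack([cv2.resize(s[190:290,220:320],(400,300),interpolation=2),cv2.resize(t,(400,300),interpolation=2)])]))
E
```

```text
t: 19.95
position: [0.4446, 0.2382, 0.0778]
tcp_rot: [-0.246, 0.969, 0.0, 0.0]
contact_force: [-1.9, -0.3, 4.6]
width: 0.0178
grasp_force: 30.0
t: 20.65
position: [0.4443, 0.2379, 0.0769]
tcp_rot: [-0.246, 0.969, -0.0, -0.0]
contact_force: [0.3, 0.4, -0.8]
width: 0.0425
grasp_force: 0.0
t: 21.35
position: [0.4447, 0.2381, 0.2181]
tcp_rot: [-0.246, 0.969, 0.0, 0.001]
contact_force: [-0.4, 0.5, -0.9]
width: 0.0438
grasp_force: 0.0
avg [ 4.444e-01  2.379e-01  2.175e-01 -4.770e-01  8.789e-01  3.000e-04
 -6.090e-02  2.587e-01 -4.325e-01] sd [0.0003 0.0002 0.0006] 21.4
```

View pics/c7.png

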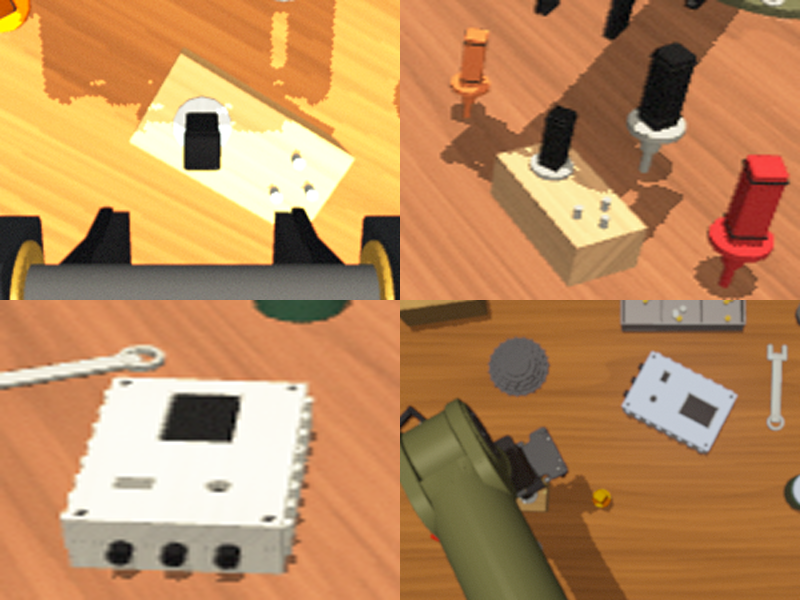

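The pin stands upright in the stand with its collar on the wood, the cartridge is flush, and nothing else has moved. I'm handing the job in.

```bash
python3 -c "
from plant import sign_off
print(sign_off())"
```

```text
the job is handed in; nothing more can be done
None
```

I pushed the cartridge in flush, pressed the reset button fully and held it for over a second, put the pin back upright in its stand with the other things undisturbed, and handed the job in at about 21.5 s; no verdict came back.

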